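# Serve walnuts with the scoop

### The arm

A 6-joint arm with a two-finger parallel gripper is mounted at the origin on the work surface. World frame = base frame: x ahead of the robot, y to its left, z up, the work surface at z = 0. Lengths are in m, angles in rad, forces in N, time in s.
With the tool pointing down it reaches from about 0.275 to 1 m from the base axis. Payload 8.4 kg.
Tool frame: the origin (TCP) lies on the centre line of the jaws, within the pads' length; the fingertips stand 17 mm ahead of it and the grasp point (between the pads) lies 2 mm behind it (bot.tcp_to_tips is the z of the fingertips in the tool frame, in m); z points along the fingers, y is the line along which they close (so a half turn about z gives the same grasp; the last joint's range is limited). The gripper opens to 85 mm and grips with 20 to 120 N. Pads are 22 mm wide; open, the fingers measure 114 mm over their backs; the gripper's body (76 mm by 85 mm) begins 54 mm behind the grasp point. The pads swing forward as they close: fully open they stand 13 mm farther back than shut.
Start: joints at [1.104, 0.353, 1.633, -0, 1.155, -0.002], TCP at [0.28, 0.559, 0.248] pointing down, gripper open.
Joint ranges: [-2.63, 2.63], [-0.92, 2.1], [0.06, 2.66], [-1.3, 4.44], [0, 2.69], [-3.02, 3.02]. Speed limits (rad/s): [2.22, 2.22, 2.79, 3.14, 3.14, 3.14].

### API

Orientations are given as a unit quaternion [x, y, z, w].
In Python, from workcell import bot, hand, kinematics, get_obs, vision, hand_in gives the robot as it stands. The module is installed in compiled form; this text tells all that it offers. Calls block until the motion is done:
- bot.reach(position, orientation): joint-space move of the TCP to a pose.
- bot.servo_line(position, ori=None, velocity=0.15): straight line of the TCP; ori=None keeps the orientation; velocity is the mean speed in m/s.
- bot.goto_joints(angles): joint-space move.
- hand.move_gripper(opening, strength=None): finger opening in m; strength is the grip in N (None keeps the last); returns when the fingers have stopped.
- bot.dwell(seconds).
- kinematics.solve_ik(position, orientation): joint angles nearest the present ones, or None.
- get_obs(): the state.
- vision.read_camera(name): name is "scene" or "side" or "wrist"; returns a dict with "frame" (480x640x3 uint8, red, green, blue), "intrinsics" (3x3 intrinsics, pixels), "view" (4x4, takes a point from world to camera coordinates). Camera axes: x right, y down, z forward; pixel columns grow to the right and rows downward; lengths in m; the calibration is good to about 2 mm. A picture is of the moment at which its call begins. There is no depth.
A pose or a line that the arm cannot do raises bot.IKError and nothing moves.
- hand_in(): hands the job in; it is judged then, once.
The state is a dict: "time_s": time; "joint_pos": joint angles; "joint_vel": joint speeds; "joint_efforts": joint torques, N m; "position": TCP position; "orientation": TCP orientation; "wrist_force": force on the tool from outside, world axes, zero at the start; "ft_torque": the same for the moment, N m; "gripper_width": finger opening in m; "grip_force": force on a finger pad.
Only numpy, scipy, OpenCV 4.12 (cv2) and the standard library are available. Lean on these libraries where they do the work, as an engineer would, in place of code of your own. Each camera call takes 0.05 s, during which the arm holds its last target. There are 200 camera calls.

### The job

The film is about to start: with the metal scoop, move at least three walnuts from the wooden tray into the white bowl, without touching the nuts with the gripper and with none spilled. Then stand the scoop upright on its bottom in the middle of the cork mat and let go of it; leave the other things on the table where they are.

Things in the scene. Friction and masses are not known exactly. Their poses are not given: they have to be found in the camera images.
- tray: Oblong open wooden tray, fixed to the table, 106 x 272 (its y) x 56 high. Origin: centre of its underside. Flat inner floor at z = 8, 90 (x) by 170 (y from -85 to +85). At each y end a board slopes at 45 degrees from the floor's end up and outward to y = +-132, z = 55. Upright walls along both long sides, 8 thick, inner faces at x = +-45, top z = 56
- scoop: Aluminium hand scoop, 0.16 kg, standing on its bottom on the mat. Origin: centre of its underside; x out of its open front. Bottom 2 thick, x -43 to +45 (lip), 76 wide. Back wall 40 high at x = -43; side walls to x = +31, 40 high at the back, 30 in front, 65 apart at the back, 70 in front. Black handle, 18 wide (y), 28 deep, rising from (x -38, z 30) to (x -115, z 115)
- scoop_grip (a point): Point to grip on the centre line of the scoop's handle: in the scoop's frame x = -85, y = 0, z = 82; pinch across y (18 wide). Axes as the scoop's
- scoop_lip (a point): Middle of the scoop's front lip: in the scoop's frame x = +45, y = 0, z = 1. Axes as the scoop's
- mat: Rectangular cork mat, 150 (its x) x 120 (its y) x 5 thick, fixed flat on the table, the scoop's place. Origin: centre of its underside; upper face at z = 5
- bowl: White ceramic bowl, loose, 0.4 kg, 150 across the rim, 58 high, 68 across the foot, walls 4, inner floor at z = 5. Origin: centre of its underside
- nut0: Walnut in its shell, about 33 long and 28 thick, 12 g, at the start lying in the tray. Origin: its centre; x along its length
- nut1: Walnut in its shell, about 33 long and 28 thick, 12 g, at the start lying in the tray. Origin: its centre; x along its length
- nut2: Walnut in its shell, about 33 long and 28 thick, 12 g, at the start lying in the tray. Origin: its centre; x along its length
- nut3: Walnut in its shell, about 33 long and 28 thick, 12 g, at the start lying in the tray. Origin: its centre; x along its length
- nut4: Walnut in its shell, about 33 long and 28 thick, 12 g, at the start lying in the tray. Origin: its centre; x along its length
- remote: Bystander, to be left alone: black remote control, 170 (its x) x 46 x 20, lying flat. Origin: centre of its underside
- nutcracker: Bystander, to be left alone: steel pliers-type nutcracker, 160 (its x) x 62 x 14, lying flat. Origin: centre of its underside
- mug: Bystander, to be left alone: blue ceramic mug, 82 across, 90 high, with a side handle. Origin: centre of its underside
- candle: Bystander, to be left alone: candle in an amber glass, 68 across, 60 high. Origin: centre of its underside
- case: Bystander, to be left alone: grey spectacles case, 60 x 160 (its y) x 35. Origin: centre of its underside
- coasters: Bystander, to be left alone: stack of dark square wooden coasters, 96 x 95 x 30. Origin: centre of its underside
Not all that is in view belongs to the job. What is shaped like the nut1 but orange is not meant. Leave any red look-alike of the nut0 alone.

How it is judged:
By the outcome, as a careful person would: the job done as asked, in the order asked, and still so for the second after the job is handed in, with the robot touching nothing.
It also fails if it takes over 72 s, if anything falls off the work surface, if the arm or the gripper's body presses on something with over 40 N, if the wrist force passes 120 N, or if a joint passes its speed limit or range.

## Working session

There is one attempt and no reset: what is moved stays moved. The work goes in short steps, each a Python script; the robot and the scene stay as the last script left them, time stands still between calls to the robot, and variables do not carry over. Pictures are saved under pics/ and viewed, at most 10 in all, crops included, and the job is handed in when it is done.

```bash
mkdir -p pics
python3 - <<'E'
from workcell import *
import cv2,numpy as np
for n in ["scene","side"]:
    d=vision.read_camera(n); cv2.imwrite(f"pics/{n}0.png",d["frame"][:,:,::-1]); np.savez(f"{n}.npz",K=d["intrinsics"],V=d["view"],f=d["frame"])
    print(n,d["intrinsics"].round(1).tolist(),d["view"].round(3).tolist())
o=get_obs();print(o["time_s"],o["orientation"],o["gripper_width"])
E
```

```text
scene [[577.3, 0.0, 319.2], [0.0, 577.3, 244.8], [0.0, 0.0, 1.0]] [[0.804, 0.594, 0.008, -0.439], [0.487, -0.652, -0.582, -0.248], [-0.341, 0.472, -0.813, 1.529], [0.0, 0.0, 0.0, 1.0]]
side [[625.1, 0.0, 319.6], [0.0, 625.1, 240.0], [0.0, 0.0, 1.0]] [[0.987, -0.156, -0.023, -0.531], [-0.12, -0.647, -0.753, 0.121], [0.103, 0.746, -0.658, 1.218], [0.0, 0.0, 0.0, 1.0]]
0.1 [ 2.30310827e-01  9.73116921e-01 -6.02162458e-04 -1.33711934e-04] 0.08522145678178526
```

View pics/scene0.png

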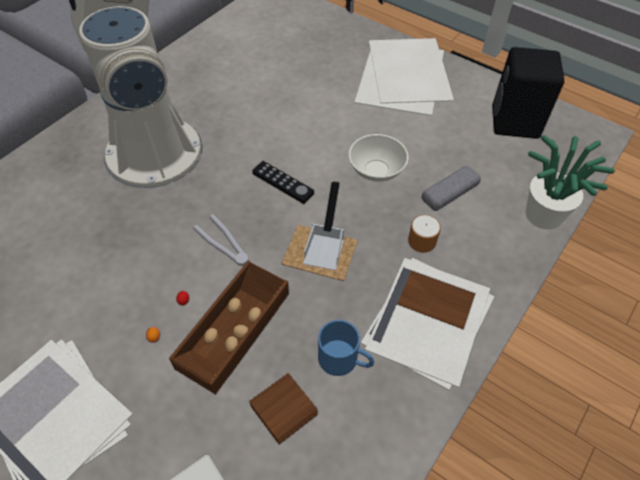

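View pics/side0.png

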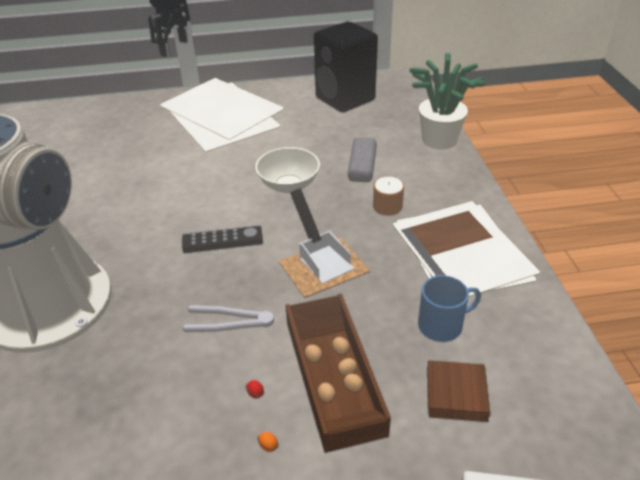

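Scene view: tray with 5 nuts (rim corners ~(247,264),(288,290),(172,360),(213,388)), scoop on mat ~(322,248), bowl ~(378,157). The side view shows the same things. I'll enlarge both for precise corners.

Run:
```python
import cv2
a=cv2.imread("pics/scene0.png")[170:395,160:400]; cv2.imwrite("pics/c1.png",cv2.resize(a,None,fx=2.6,fy=2.6,interpolation=cv2.INTER_CUBIC))
b=cv2.imread("pics/side0.png")[140:450,200:460]; cv2.imwrite("pics/c2.png",cv2.resize(b,None,fx=1.9,fy=1.9,interpolation=cv2.INTER_CUBIC))
```

```text
(no output)
```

View pics/c1.png

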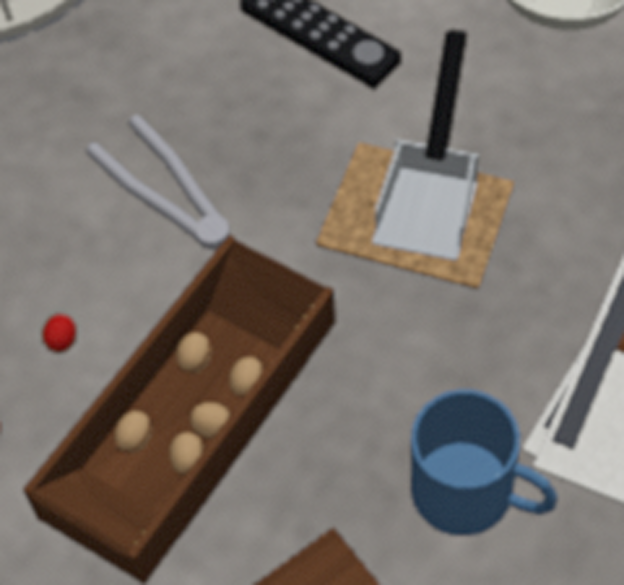

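View pics/c2.png

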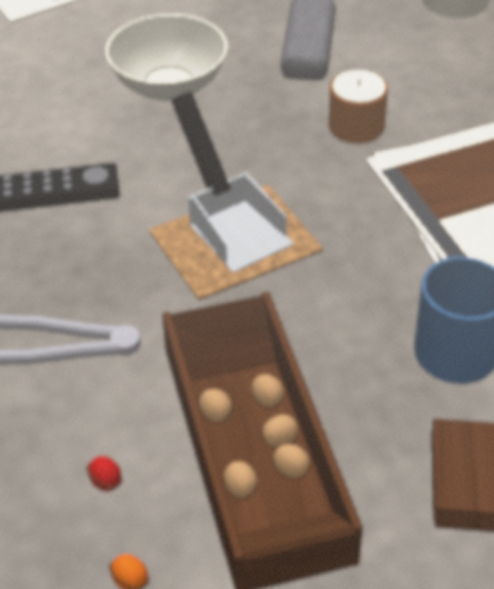

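Crop 1 gives the tray rim corners at (232,240),(333,292),(28,490),(143,553), the mat corners and the scoop lip at (374,243),(461,258). Crop 2 shows the same points from the other side. Now fitting poses.

```bash
cat > fit.py <<'E'
import numpy as np,cv2
from scipy.optimize import least_squares
C={n:np.load(n+".npz") for n in("scene","side")}
def proj(n,P):
    V=C[n]["V"];p=np.atleast_2d(P)@V[:3,:3].T+V[:3,3];p=p@C[n]["K"].T;return p[:,:2]/p[:,2:]
def ray(n,uv,z):
    V=C[n]["V"];R=V[:3,:3];c=-R.T@V[:3,3];d=R.T@np.linalg.inv(C[n]["K"])@[*uv,1];return c+d*(z-c[2])/d[2]
c1=lambda L:np.array(L)/2.6+[160-.3,170-.3]
c2=lambda L:np.array(L)/1.9+[200-.25,140-.25]
def fit(M,p1,p2,z0,x0):
    M=np.array(M)/1e3
    def W(q):
        c,s=np.cos(q[2]),np.sin(q[2]);return M@np.array([[c,s,0],[-s,c,0],[0,0,1]])+[q[0],q[1],z0]
    f=lambda q:np.r_[(proj("scene",W(q))-c1(p1)).ravel(),(proj("side",W(q))-c2(p2)).ravel()]
    best=min((least_squares(f,[*x0,a],loss="soft_l1") for a in np.arange(0,6.3,.5)),key=lambda r:r.cost)
    print(best.x.round(4),best.cost.round(2),f(best.x).round(1).tolist());return best.x
E
python3 - <<'E'
from fit import *
print("tray");t=fit([[-53,136,56],[53,136,56],[-53,-136,56],[53,-136,56]],[(232,240),(333,292),(28,490),(143,553)],[(165,317),(268,295),(236,560),(360,529)],0,(.5,0))
for sx in(75,60):
    print("mat");a,b=sx,135-sx;m=fit([[-a,b,5],[a,b,5],[a,-b,5],[-a,-b,5]],[(360,143),(512,182),(478,287),(317,243)],[(150,232),(270,188),(322,247),(198,298)],0,(.5,.3))
print("scoop");s=fit([[45,-38,1],[45,38,1],[-43,-33,40],[-43,33,40]],[(374,243),(461,258),(400,142),(478,154)],[(236,270),(292,241),(190,195),(250,175)],.005,(.5,.3))
h=np.array([-115,0,115])/1e3;c,si=np.cos(s[2]),np.sin(s[2]);w=[s[0]+c*h[0],s[1]+si*h[0],.12]
print("handle end px",proj("scene",w),c1([455,32]),proj("side",w),c2([180,95]))
th=np.arange(0,6.28,.02);ci=np.c_[np.cos(th)*.075,np.sin(th)*.075,th*0+.058]
def f(q):
    o=[]
    for n,e in(("scene",(349,408,136)),("side",(256,320.5,148.5))):
        p=proj(n,ci+[q[0],q[1],0]);o+=[p[:,0].min()-e[0],p[:,0].max()-e[1],p[:,1].min()-e[2]]
    return np.array(o)
r=least_squares(f,[.5,.6]);print("bowl",r.x,f(r.x).round(1))
for n in C:
    hsv=cv2.cvtColor(C[n]["f"],cv2.COLOR_RGB2HSV);k=cv2.inRange(hsv,(8,60,120),(25,170,255))
    N,_,st,ce=cv2.connectedComponentsWithStats(k)
    T=t;c,si=np.cos(T[2]),np.sin(T[2])
    for i in range(1,N):
        if st[i,4]>40:
            p=ray(n,ce[i],.022);d=p[:2]-T[:2];l=np.array([c*d[0]+si*d[1],-si*d[0]+c*d[1]])
            if abs(l[0])<.06 and abs(l[1])<.15: print(n,"nut",ce[i].round(),st[i,4],"w",p[:2].round(3),"tray",l.round(3))
for nm,n,uv,z in(("mug","scene",(339,332),.09),("candle","scene",(425,225),.06),("case","scene",(452,187),.03),("remote","scene",(283,181),.02),("cracker","scene",(240,260),.01),("coast","scene",(284,400),.03),("red","scene",(183,298),.01)):print(nm,ray(n,uv,z)[:2].round(3))
E
```

```text
tray
[ 0.5207 -0.2708  0.0936] 17.19 [-1.2, -2.4, 0.7, -1.0, -3.4, -0.0, -4.1, 2.7, -0.9, -2.5, 1.7, -2.4, 0.0, -0.0, 2.8, -0.1]
mat
[0.547  0.0007 0.3298] 6.05 [-0.8, -0.9, 1.0, -0.4, -0.1, 0.4, -1.3, 0.2, -0.6, -1.9, -0.2, -2.1, 1.8, 0.8, 0.4, 0.4]
mat
[0.5444 0.0042 0.2693] 76.42 [9.4, -6.1, -2.1, -6.6, -10.9, 3.1, 1.5, 3.7, 2.8, -11.3, -8.5, -4.4, -3.5, 8.8, 6.4, 1.0]
scoop
[ 0.5547  0.008  -1.1475] 6.69 [0.2, 0.1, -0.6, 0.4, 0.7, -0.9, -1.3, -0.6, -0.2, 0.5, 1.7, 0.6, 1.7, -0.1, -2.8, -1.6]
handle end px [[335.32867957 181.22281556]] [334.7        182.00769231] [[294.9738914  189.41997404]] [294.48684211 189.75      ]
bowl [0.51304093 0.29130228] [-1.1 -0.1 -1.   0.5  0.7 -0.6]
scene nut [234. 304.] 116 w [ 0.489 -0.229] tray [-0.028  0.044]
scene nut [254. 313.] 118 w [ 0.538 -0.22 ] tray [0.022 0.048]
scene nut [241. 330.] 122 w [ 0.54  -0.267] tray [0.02  0.001]
scene nut [211. 334.] 128 w [ 0.498 -0.313] tray [-0.027 -0.039]
scene nut [231. 342.] 130 w [ 0.544 -0.301] tray [ 0.021 -0.032]
side nut [354. 328.] 165 w [ 0.571 -0.188] tray [0.058 0.077]
side nut [339. 343.] 273 w [ 0.539 -0.218] tray [0.023 0.051]
side nut [313. 351.] 249 w [ 0.49  -0.228] tray [-0.026  0.046]
side nut [349. 372.] 566 w [ 0.544 -0.282] tray [ 0.022 -0.014]
side nut [326. 390.] 279 w [ 0.5   -0.311] tray [-0.025 -0.038]
side nut [333. 410.] 113 w [ 0.505 -0.349] tray [-0.023 -0.076]
mug [ 0.726 -0.179]
candle [0.719 0.172]
case [0.704 0.337]
remote [0.353 0.11 ]
cracker [ 0.418 -0.131]
coast [ 0.709 -0.334]
red [ 0.385 -0.28 ]
```

```bash
cat > plan.py <<'E'
import numpy as np
from scipy.spatial.transform import Rotation as R
GRIP=np.array([-.085,0,.082]);LIP=np.array([.045,0,0.])  # underside of lip
def tool(beta,s):
    z=np.array([np.sin(beta),0,-np.cos(beta)]);y=np.array([0,s,0.]);return np.c_[np.cross(y,z),y,z]
def pose(lip,psi,a,beta,s,back=0.):
    """TCP pose that puts the underside of the lip at lip, yaw psi, nose-down a (deg)"""
    Rs=(R.from_euler('z',psi)*R.from_euler('y',a,degrees=True)).as_matrix();T=tool(np.radians(beta),s)
    return np.array(lip)+Rs@(GRIP-LIP+(.002-back)*T[:,2]),R.from_matrix(Rs@T).as_quat()
E
python3 - <<'E'
from fit import *
from plan import *
from workcell import kinematics
ms={}
for n in C:
    f=C[n]["f"];hsv=cv2.cvtColor(f,cv2.COLOR_RGB2HSV);k=cv2.inRange(hsv,(3,70,0),(25,255,255))
    roi=np.zeros_like(k);
    x=((165,258,295,395) if n=="scene" else (280,290,395,450));roi[x[1]:x[3],x[0]:x[2]]=255;k&=roi
    N,L,st,_=cv2.connectedComponentsWithStats(k);i=1+st[1:,4].argmax();hull=cv2.convexHull(np.argwhere(L==i)[:,::-1].astype(np.int32));m=np.zeros(k.shape,np.uint8);cv2.fillPoly(m,[hull],255);ms[n]=m;print(n,st[i])
def cost(q,yb=136):
    M=np.array([[x*.053,y*(.136 if z else yb/1e3),z*.056] for x in(-1,1) for y in(-1,1) for z in(0,1)])
    c,s=np.cos(q[2]),np.sin(q[2]);W=M@np.array([[c,s,0],[-s,c,0],[0,0,1]])+[q[0],q[1],0];o=0
    for n in C:
        h=cv2.convexHull(((proj(n,W)+.5)*16-8).round().astype(np.int32));m=np.zeros((480,640),np.uint8);cv2.fillPoly(m,[h],255,cv2.LINE_AA,4);o+=cv2.absdiff(m,ms[n]).sum()/255
    return o
from scipy.optimize import minimize
for yb in(136,100):
    r=minimize(cost,[.52,-.27,.09],args=(yb,),method="Nelder-Mead",options=dict(initial_simplex=[[.52,-.27,.09],[.53,-.27,.09],[.52,-.26,.09],[.52,-.27,.15]]));print("tray",yb,r.x.round(4),r.fun)
t=np.array([.52,-.27,.09])
tr=lambda y,z,x=0:[t[0]+x*np.cos(t[2])-y*np.sin(t[2]),t[1]+x*np.sin(t[2])+y*np.cos(t[2]),z]
ps=t[2]-np.pi/2
for be in(0,10,20,30):
  for s in(1,-1):
    o=[]
    for P in [(( .5547+.045*np.cos(-1.1475),.008+.045*np.sin(-1.1475),.006),-1.1475,0),(tr(.07,.1),ps,42),(tr(.07,.01),ps,42),(tr(.02,.01),ps,6),(tr(-.085,.01),ps,6),(tr(-.085,.02),ps,-25),(tr(-.06,.2),ps,-25)]+[((.513-.03*np.cos(y),.291-.03*np.sin(y),.07),y,a) for y in(-1.2,-.5,.2,.9) for a in(-20,60)]:
        q=kinematics.solve_ik(*[list(v) for v in pose(*P,be,s)]);o.append("--" if q is None else " ".join(f"{v:.1f}" for v in q))
    print(be,s,o)
E
```

```text
scene [ 169  261  119  133 7289]
side [ 286  294  104  156 9827]
tray 136 [ 0.5196 -0.2661  0.1019] 1083.6862745098038
tray 100 [ 0.5217 -0.2793  0.0979] 1755.721568627451
0 1 ['0.2 0.4 2.0 -0.0 0.8 -0.3', '-0.6 0.5 1.7 0.5 1.5 -0.9', '-0.6 0.6 1.7 0.5 1.4 -1.0', '-0.3 0.4 1.9 0.1 0.8 -0.5', '-0.5 0.5 1.8 0.1 0.9 -0.6', '-0.1 0.5 2.0 -0.8 0.6 0.4', '-0.1 0.2 2.0 -0.5 0.9 0.1', '0.9 0.6 1.6 -0.3 1.1 0.7', '0.1 0.6 1.8 1.0 1.4 -0.8', '1.0 0.4 2.0 -0.5 0.8 0.3', '0.2 0.7 1.4 0.6 1.8 -1.0', '0.8 0.2 2.4 -0.6 0.3 -0.4', '0.4 0.9 1.2 0.2 2.1 -1.3', '0.2 0.2 2.4 0.6 0.4 -2.9', '0.6 0.8 1.2 -0.3 2.1 -1.8']
0 -1 ['0.2 0.4 2.0 -0.0 0.8 2.9', '-0.6 0.5 1.7 0.5 1.5 2.3', '-0.6 0.6 1.7 0.5 1.4 2.2', '-0.3 0.4 1.9 0.1 0.8 2.6', '-0.5 0.5 1.8 0.1 0.9 2.5', '-0.1 0.5 2.0 -0.8 0.6 -2.7', '-0.1 0.2 2.0 -0.5 0.9 -3.0', '0.9 0.6 1.6 -0.3 1.1 -2.4', '0.1 0.6 1.8 1.0 1.4 2.3', '1.0 0.4 2.0 -0.5 0.8 -2.8', '0.2 0.7 1.4 0.6 1.8 2.2', '0.8 0.2 2.4 -0.6 0.3 2.7', '0.4 0.9 1.2 0.2 2.1 1.8', '0.2 0.2 2.4 0.6 0.4 0.3', '0.6 0.8 1.2 -0.3 2.1 1.3']
10 1 ['0.3 0.4 2.0 -0.3 0.7 0.0', '-0.6 0.4 1.7 0.4 1.4 -0.8', '-0
[... 1690 characters left out ...]
', '-0.2 0.4 2.0 -0.6 0.7 0.2', '--', '0.2 0.4 2.0 -1.1 1.2 0.8', '1.1 0.9 1.4 -0.6 1.6 0.9', '0.3 0.4 1.8 0.6 1.1 -0.4', '1.3 0.6 2.0 -1.0 1.1 1.0', '0.3 0.5 1.6 0.4 1.4 -0.9', '1.1 0.4 2.6 4.1 0.8 1.5', '0.5 0.6 1.5 0.1 1.6 -1.3', '-0.2 0.4 2.6 1.9 0.8 1.7', '0.6 0.6 1.5 -0.2 1.6 -1.9']
30 -1 ['0.5 0.5 2.0 -0.7 0.8 -2.5', '-0.4 0.3 1.8 0.2 1.2 2.6', '-0.4 0.4 1.9 0.2 1.0 2.5', '-0.0 0.4 2.0 -0.6 0.8 -2.8', '-0.2 0.4 2.0 -0.6 0.7 -2.9', '--', '0.2 0.4 2.0 -1.1 1.2 -2.4', '1.1 0.9 1.4 -0.6 1.6 -2.2', '0.3 0.4 1.8 0.6 1.1 2.8', '1.3 0.6 2.0 -1.0 1.1 -2.2', '0.3 0.5 1.6 0.4 1.4 2.3', '1.1 0.4 2.6 4.1 0.8 -1.7', '0.5 0.6 1.5 0.1 1.6 1.8', '-0.2 0.4 2.6 1.9 0.8 -1.4', '0.6 0.6 1.5 -0.2 1.6 1.3']
```

```bash
cat >> plan.py <<'E'
B,S=5,1
T=np.array([.520,-.267,.099]);PS=T[2]-np.pi/2
def tr(y,z,x=0): c,s=np.cos(T[2]),np.sin(T[2]);return [T[0]+x*c-y*s,T[1]+x*s+y*c,z]
def P(lip,psi,a,back=0.): p,q=pose(lip,psi,a,B,S,back);return list(p),list(q)
E
python3 - <<'E'
from plan import *
from workcell import *
import cv2
psi=-1.1475;lip=[.5547+.045*np.cos(psi),.008+.045*np.sin(psi),.005]
hand.move_gripper(.06,110)
bot.reach(*P(lip,psi,0,.1)); bot.servo_line(P(lip,psi,0)[0],velocity=.1)
cv2.imwrite("pics/g.png",vision.read_camera("side")["frame"][100:340,180:500,::-1].repeat(2,0).repeat(2,1))
hand.move_gripper(0.0,110);o=get_obs();print(o["time_s"],o["gripper_width"],o["grip_force"],o["wrist_force"])
p,q=P(lip,psi,0);p[2]+=.13;bot.servo_line(p,velocity=.12);o=get_obs();print(o["time_s"],o["gripper_width"],o["wrist_force"],o["ft_torque"])
d=vision.read_camera("scene");np.savez("scene1.npz",f=d["frame"]);e=vision.read_camera("side")
cv2.imwrite("pics/g2.png",np.hstack([d["frame"][100:400,160:440],e["frame"][80:380,180:460]])[:,:,::-1].repeat(1,0))
E
```

```text
4.0417 0.016499735443699887 106.96271896362305 [-2.0219429   0.18962457  6.34471813]
5.275 0.01703331333866881 [-0.03977025  0.57898795 -1.78860265] [ 0.08287173  0.03613183 -0.02486814]
```

View pics/g2.png

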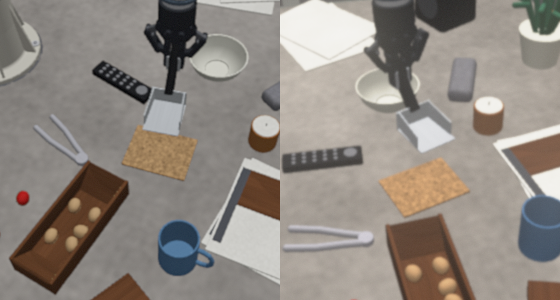

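Scoop is held, level, pinched on the handle, and nothing else moved. Next is entering the tray, nose down.

Run:
```python
from plan import *
from workcell import *
import cv2
bot.reach(*P(tr(.072,.14),PS,42)); bot.dwell(.2)
d=vision.read_camera("scene")["frame"];e=vision.read_camera("side")["frame"]
f0=get_obs()["wrist_force"];print(f0,get_obs()["ft_torque"])
bot.servo_line(P(tr(.072,.025),PS,42)[0],velocity=.1)
o=get_obs();print(o["time_s"],o["wrist_force"]-f0,o["ft_torque"])
z=.025
while z>.003:
    z-=.002;bot.servo_line(P(tr(.072,z),PS,42)[0],velocity=.05);o=get_obs();df=o["wrist_force"]-f0
    print(round(z,4),df.round(2))
    if df[2]>2: break
print(o["time_s"],o["gripper_width"])
d=vision.read_camera("scene")["frame"][220:400,160:310];e=vision.read_camera("side")["frame"][240:450,270:410]
rs=lambda a:cv2.resize(a,(400,560),interpolation=cv2.INTER_CUBIC)
cv2.imwrite("pics/t1.png",np.hstack([rs(d),rs(e)])[:,:,::-1])
```

```text
[-0.03898734  0.00258908 -1.08550852] [-0.41970393  0.02405823 -0.01490839]
8.025 [-0.14783286 -0.63407161 -0.08980447] [-0.38882743 -0.03146196  0.02279057]
0.023 [ 0.76 -0.12  0.52]
0.021 [ 0.26  0.23 -0.31]
0.019 [ 0.52 -0.8  -0.37]
0.017 [-0.87  0.76 -0.32]
0.015 [ 0.34 -0.37 -0.38]
0.013 [ 0.21 -0.51 -0.73]
0.011 [-0.76  0.24 -0.04]
0.009 [ 0.45 -0.59  0.02]
0.007 [-1.08  0.75 12.32]
10.275 0.016536983588649884
```

View pics/t1.png

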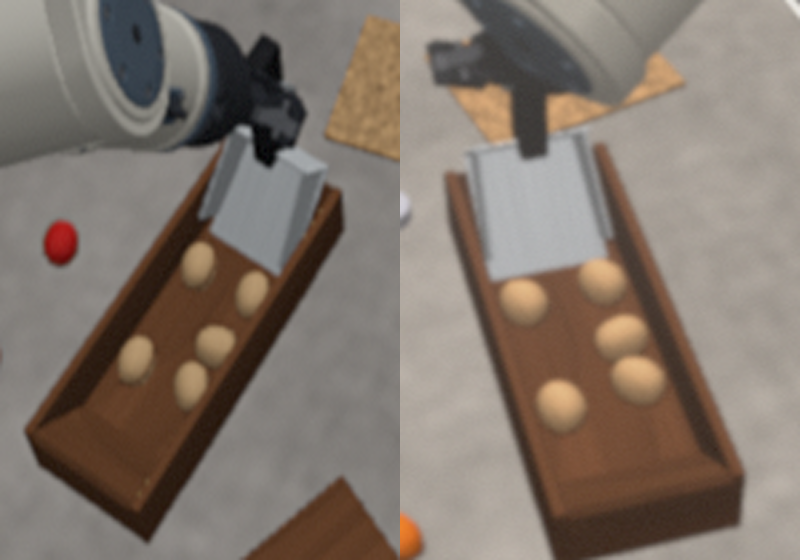

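Lip touched the floor at z≈8 mm, where the model puts it. The picture shows the scoop inside the walls, behind all five nuts. Pushing now.

Run:
```python
from plan import *
from workcell import *
import cv2
f0=np.array([0,0,-1.3])
for y in [.065,.05,.035,.02,.005,-.01,-.025,-.04,-.05,-.06,-.068,-.075,-.081]:
    d=.085-y; a=max(4,np.degrees(np.arccos(min(1,d/.088/2**.5)))-45+5)
    p,q=P(tr(y,.0085),PS,a)
    bot.servo_line(p,q,velocity=.06 if a>4 else .05);o=get_obs();df=o["wrist_force"]-f0;print(y,round(a,1),df.round(1))
    if np.linalg.norm(df)>30: print("stop");break
print(o["time_s"],o["gripper_width"])
d=vision.read_camera("scene")["frame"][220:400,160:310];e=vision.read_camera("side")["frame"][240:450,270:410]
rs=lambda a:cv2.resize(a,(400,560),interpolation=cv2.INTER_CUBIC)
cv2.imwrite("pics/t2.png",np.hstack([rs(d),rs(e)])[:,:,::-1])
```

```text
0.065 40.8 [-0.2  0.6  3.9]
0.05 33.7 [-2.7  4.2 18.4]
0.035 26.3 [-3.3  6.6 37. ]
stop
11.2083 0.01690859778672591
```

View pics/t2.png

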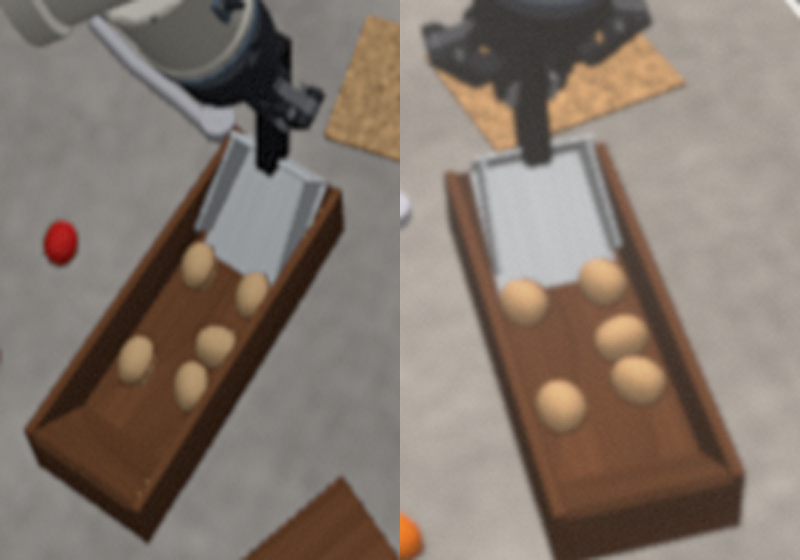

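The lip moved less than commanded and the vertical force rose, so I'm checking where it really is.

Run:
```python
from fit import *
from plan import *
from workcell import get_obs
o=get_obs();p,q=P(tr(.035,.0085),PS,26.3);print("tcp err",np.array(o["position"])-p,np.degrees((R.from_quat(o["orientation"])*R.from_quat(q).inv()).as_rotvec()),o["wrist_force"],o["ft_torque"])
def loc(w): d=np.array(w[:2])-T[:2];c,s=np.cos(T[2]),np.sin(T[2]);return (c*d[0]+s*d[1]).round(4),(-s*d[0]+c*d[1]).round(4)
for n,u in(("scene",(237.6,298.8)),("scene",(261.3,311)),("side",(304,348.8))):print(n,loc(ray(n,u,.009)))
# back top corners, z unknown: predicted pixels
Rs=(R.from_euler('z',PS)*R.from_euler('y',26.3,degrees=True)).as_matrix()
for l in([-.043,-.033,.04],[-.043,.033,.04],[.045,-.038,0],[.045,.038,0],[-.115,0,.115]):
    w=np.array(tr(.035,.0085))+Rs@(np.array(l)-LIP)
    a=(proj("scene",w)[0]-[160,220])*[400/150,560/180];b=(proj("side",w)[0]-[270,240])*[400/140,560/210]+[400,0];print(l,a.round(),b.round())
```

```text
tcp err [0.00157853 0.00164418 0.00399371] [ 0.22747651 -0.18514012  0.01109214] [-3.76054561  7.74438557 36.38480215] [2.31387427 0.86706456 0.1724558 ]
scene (np.float64(-0.0336), np.float64(0.06))
scene (np.float64(0.0277), np.float64(0.0616))
side (np.float64(-0.037), np.float64(0.0619))
[-0.043, -0.033, 0.04] [224. 150.] [486. 176.]
[-0.043, 0.033, 0.04] [294. 193.] [590. 155.]
[0.045, -0.038, 0] [185. 269.] [506. 322.]
[0.045, 0.038, 0] [262. 320.] [626. 297.]
[-0.115, 0, 0.115] [272.  52.] [521.  21.]
```

Run:
```python
from fit import *
import fit as F
A={"scene":[((27,432),-1,-1),((137,515),1,-1),((342,192),1,1)],"side":[((553,518),-1,-1),((743,475),1,-1),((445,175),-1,1),((603,145),1,1)]}
def px(n,u): return (np.array(u)*[150/400,180/560]+[159.7,219.7]) if n=="scene" else ((np.array(u)-[400,0])*[140/400,210/560]+[269.7,239.7])
def f(q,full=True):
    o=[];c,s=np.cos(q[2]),np.sin(q[2])
    for n in A:
        for u,a,b in A[n]:
            x,y=a*.053,b*q[3];o+=list(proj(n,[q[0]+c*x-s*y,q[1]+s*x+c*y,.056])[0]-px(n,u))
    return np.array(o)
r=least_squares(f,[.52,-.27,.1,.136]);print(r.x.round(4),f(r.x).round(1))
g=lambda q:f([*q,.136]);r=least_squares(g,[.52,-.27,.1]);print(r.x.round(4),g(r.x).round(1))
for n in A:
    for u,a,b in A[n]: print(n,a,b,ray(n,px(n,u),.056).round(3))
```

```text
[ 0.5197 -0.2713  0.099   0.1342] [-2.5 -1.  -0.1 -1.  -0.7 -0.1  0.3 -0.1  1.7 -0.7 -0.4 -0.1  1.1 -0.5]
[ 0.5197 -0.2705  0.098 ] [-2.9 -0.6 -0.5 -0.5  0.1 -1.   0.4  0.4  1.9 -0.1 -0.6 -1.2  0.8 -1.6]
scene -1 -1 [ 0.486 -0.409  0.056]
scene 1 -1 [ 0.587 -0.401  0.056]
scene 1 1 [ 0.561 -0.132  0.056]
side -1 -1 [ 0.48  -0.41   0.056]
side 1 -1 [ 0.583 -0.4    0.056]
side -1 1 [ 0.454 -0.143  0.056]
side 1 1 [ 0.557 -0.134  0.056]
```

The tray really sits 4 mm further toward −y, so the scoop's back wedged on the end board and turned about 9° in the grip. I'll put the scoop down on the mat to reset its pitch, regrasp, and repeat with more clearance.

```bash
sed -i 's/^T=.*;PS/T=np.array([.5197,-.271,.098]);PS/' plan.py
python3 - <<'E'
from plan import *
from workcell import *
p=np.array(get_obs()["position"]);bot.servo_line(list(p+[0,0.004,.12]),velocity=.15)
psi=-1.1475;c=np.array([.547,.001,.005]);d=np.array([np.cos(psi),np.sin(psi),0])
gp=lambda z,a:(lambda lip:None)
# grip point held at mat-centre placement, tool pitched -9 so the scoop is about level
def G(a,dz):
    p0,_=P(list(c+.045*d),psi,0);g=np.array(p0);_,q=P([0,0,0],psi,a);return list(g+[0,0,dz]),q
bot.reach(*G(-9,.10));bot.dwell(.2);f0=get_obs()["wrist_force"]
bot.servo_line(G(-9,.02)[0],velocity=.1);dz=.02
while dz>-.006:
    dz-=.002;bot.servo_line(G(-9,dz)[0],velocity=.05);o=get_obs();df=o["wrist_force"]-f0
    if df[2]>2.5:break
print(dz,df.round(1),o["ft_torque"],o["time_s"])
hand.move_gripper(.045);bot.dwell(.2)
bot.servo_line(*G(0,0),velocity=.05)
hand.move_gripper(0,120);o=get_obs();print(o["time_s"],o["gripper_width"],o["grip_force"],o["wrist_force"])
bot.servo_line(G(0,.03)[0],velocity=.1);bot.servo_line(G(0,.13)[0],velocity=.2)
a=vision.read_camera("scene")["frame"];b=vision.read_camera("side")["frame"]
np.savez("lift2.npz",a=a,b=b)
import cv2
rs=lambda a:cv2.resize(a,(400,440),interpolation=cv2.INTER_CUBIC)
cv2.imwrite("pics/l2.png",np.hstack([rs(a[160:270,280:380]),rs(b[170:280,270:370])])[:,:,::-1])
from fit import proj
for l in([-.043,-.033,.04],[-.043,.033,.04],[.045,-.038,0],[.045,.038,0],[-.115,0,.115]):
    w=c+[0,0,.13]+R.from_euler('z',psi).apply(l)
    print(l,((proj("scene",w)[0]-[280,160])*4).round(),((proj("side",w)[0]-[270,170])*4+[400,0]).round())
E
```

```text
-0.004 [-9.8  7.1 24.8] [-0.08522541  1.19379046 -0.31199901] 17.45
18.7833 0.016462341656255312 116.91542387008667 [-1.00253404  0.44933251  1.51069642]
[-0.043, -0.033, 0.04] [118. 106.] [500.  93.]
[-0.043, 0.033, 0.04] [239. 126.] [617.  45.]
[0.045, -0.038, 0] [ 72. 278.] [596. 262.]
[0.045, 0.038, 0] [214. 303.] [731. 202.]
[-0.115, 0, 0.115] [209. -81.] [ 472. -133.]
```

View pics/l2.png

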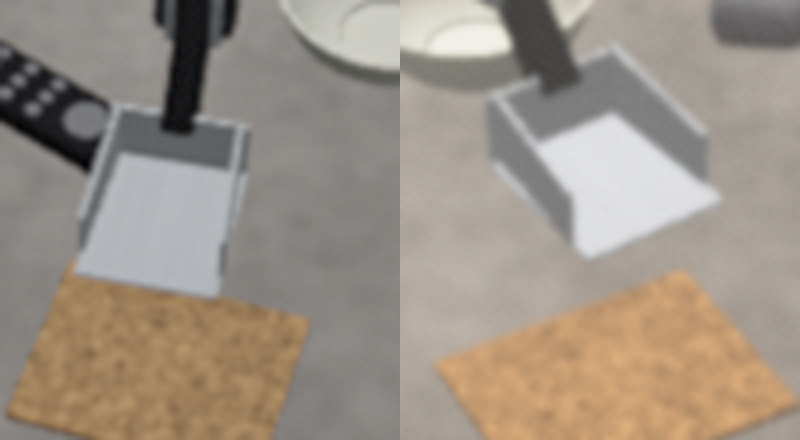

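The regrasp is level. The lip lies about 3 mm further back than the model (scene (76,274)/(219,296)), so I correct for that and re-enter.

```bash
sed -i 's/^GRIP=np.array(\[-.085/GRIP=np.array([-.082/' plan.py
python3 - <<'E'
from plan import *
from workcell import *
import cv2
Y=.070
bot.reach(*P(tr(Y,.12),PS,47)); bot.dwell(.2);f0=get_obs()["wrist_force"]
bot.servo_line(P(tr(Y,.018),PS,47)[0],velocity=.12);z=.018
while z>.004:
    z-=.0015;bot.servo_line(P(tr(Y,z),PS,47)[0],velocity=.05);o=get_obs();df=o["wrist_force"]-f0
    if df[2]>2: break
print("contact",z,df.round(1),o["time_s"])
z+=.002
ok=1
for y in [.065,.055,.045,.035,.025,.015,.005,-.005,-.015,-.025,-.035,-.045]:
    d=.085-y; a=max(5,np.degrees(np.arccos(min(1,d/.088/2**.5)))-45+11)
    p,q=P(tr(y,z),PS,a);bot.servo_line(p,q,velocity=.05);o=get_obs();df=o["wrist_force"]-f0;print(y,round(a,1),df.round(1))
    if np.linalg.norm(df)>15: print("stop");ok=0;break
print(o["time_s"],z)
np.savez("push.npz",a=vision.read_camera("scene")["frame"],b=vision.read_camera("side")["frame"])
E
```

```text
contact 0.006 [0.  0.1 9.8] 24.275
0.065 46.8 [ 0.1 -0.2  1. ]
0.055 42.1 [1.  0.3 0.5]
0.045 37.3 [ 0.6  1.3 12.8]
0.035 32.3 [-1.5 10.6 33.7]
stop
25.2833 0.008
```

```bash
cat > lipm.py <<'E'
from fit import *
from plan import *
def loc(w): d=np.array(w[:2])-T[:2];c,s=np.cos(T[2]),np.sin(T[2]);return np.array([c*d[0]+s*d[1],-s*d[0]+c*d[1]])
def lip(fr):
    out={}
    for n,f in fr.items():
        hsv=cv2.cvtColor(f,cv2.COLOR_RGB2HSV);g=(hsv[...,1]<50)&(hsv[...,2]>90)
        v,u=np.nonzero(g[240:440,150:420]);L=np.array([loc(ray(n,(a+150,b+240),.009)) for a,b in zip(u,v)])
        L=L[(abs(L[:,0])<.036)&(L[:,1]<.13)&(L[:,1]>-.1)]
        out[n]=[(x,round(float(L[abs(L[:,0]-x)<.006][:,1].min()),4)) for x in(-.025,-.012,0,.012,.025) if (abs(L[:,0]-x)<.006).any()]
    return out
def nuts(fr):
    o={}
    for n,f in fr.items():
        k=cv2.inRange(cv2.cvtColor(f,cv2.COLOR_RGB2HSV),(8,60,130),(25,150,255));N,_,st,ce=cv2.connectedComponentsWithStats(k)
        o[n]=[(*loc(ray(n,ce[i],.022)).round(3),int(st[i,4])) for i in range(1,N) if st[i,4]>40 and 240<ce[i][1]<440 and 150<ce[i][0]<420 and abs(loc(ray(n,ce[i],.022))[0])<.06 and abs(loc(ray(n,ce[i],.022))[1])<.15]
    return o
E
python3 - <<'E'
from lipm import *
from workcell import get_obs
z=np.load("push.npz");fr={"scene":z["a"],"side":z["b"]};print(lip(fr));print(nuts(fr))
o=get_obs();p,q=P(tr(.035,.008),PS,32.3);print(np.array(o["position"])-p,o["wrist_force"],o["ft_torque"],o["joint_efforts"])
E
```

```text
{'scene': [(-0.025, 0.0572), (-0.012, 0.0562), (0, 0.056), (0.012, 0.0613), (0.025, 0.0641)], 'side': [(-0.025, 0.0723), (-0.012, 0.0595), (0, 0.0564), (0.012, 0.0569), (0.025, 0.0752)]}
{'scene': [(np.float64(-0.027), np.float64(0.045), 102), (np.float64(0.023), np.float64(0.049), 94), (np.float64(0.021), np.float64(0.002), 106), (np.float64(-0.026), np.float64(-0.039), 117), (np.float64(0.021), np.float64(-0.032), 111)], 'side': [(np.float64(0.06), np.float64(0.105), 56), (np.float64(0.026), np.float64(0.048), 208), (np.float64(-0.025), np.float64(0.044), 206), (np.float64(0.024), np.float64(-0.015), 517), (np.float64(-0.024), np.float64(-0.038), 263)]}
[0.00081773 0.00283928 0.00377304] [-1.84332229 12.13272416 33.29066965] [3.92387693 0.52787096 0.04527114] [-5.36252573e+00 -4.64579558e+01 -2.26999766e+01 -3.34724933e+00
 -4.57140148e+00  1.34513795e-02]
```

Both runs agree: the steep lip dug into the floor (Fy/Fz≈0.3) and twisted in the grip about 6°, and the nuts didn't move. I'll allow for that slip, keep a gap while the scoop is steep, and touch the floor only when it is nearly flat.

```bash
sed -i 's/^B,S=.*/B,S=11,1/' plan.py
python3 - <<'E'
from plan import *
from lipm import lip,nuts
from workcell import *
p=np.array(get_obs()["position"]);bot.servo_line(list(p+[0,0,.012]),velocity=.08)
def mv(y,z,a,v=.06):
    p,q=P(tr(y,z),PS,a);bot.servo_line(p,q,velocity=v);o=get_obs();return o,o["wrist_force"]-f0
f0=np.array([0,0,-1.2]);z=.0125
o,df=mv(.058,.016,38);f0=o["wrist_force"]
fr={n:vision.read_camera(n)["frame"] for n in("scene","side")};print("cmd .058",lip(fr))
for y in [.05,.04,.03,.02,.01,0,-.008]:
    d=.085-y; a=max(8,np.degrees(np.arccos(min(1,d/.088/2**.5)))-45+9)
    o,df=mv(y,z,a);print(y,round(a,1),df.round(1))
    if np.linalg.norm(df)>10: print("stop");break
else:
    while z>.004:
        z-=.001;o,df=mv(y,z,a,.03)
        if df[2]>2:break
    print("floor",z,df.round(1))
fr={n:vision.read_camera(n)["frame"] for n in("scene","side")};np.savez("push2.npz",a=fr["scene"],b=fr["side"])
print(o["time_s"],lip(fr),nuts(fr))
E
```

```text
cmd .058 {'scene': [(-0.025, 0.0651), (-0.012, 0.0648), (0, 0.0652), (0.012, 0.0665), (0.025, 0.0662)], 'side': [(-0.025, 0.0701), (-0.012, 0.0687), (0, 0.069), (0.012, 0.0692), (0.025, 0.0752)]}
0.05 37.7 [-1.3  0.6 -1. ]
0.04 32.8 [-0.9  1.3  0.9]
0.03 27.8 [-0.9 -0.1 -0.1]
0.02 22.5 [-0.5  0.4  0.1]
0.01 16.9 [-0.9  0.3  0. ]
0 10.9 [-1.8  1.  -0. ]
-0.008 8 [-0.5  0.7  0.4]
floor 0.007499999999999997 [-1.1  2.9  5.1]
29.3083 {'scene': [(-0.025, -0.003), (-0.012, -0.0038), (0, -0.0017), (0.012, -0.005), (0.025, -0.0047)], 'side': [(-0.025, 0.0133), (-0.012, -0.0025), (0, 0.0031), (0.012, 0.0052), (0.025, -0.005)]} {'scene': [(np.float64(-0.032), np.float64(-0.008), 116), (np.float64(0.002), np.float64(-0.016), 101), (np.float64(-0.032), np.float64(-0.042), 118), (np.float64(0.005), np.float64(-0.044), 135), (np.float64(0.018), np.float64(-0.075), 134)], 'side': [(np.float64(0.06), np.float64(0.097), 78), (np.float64(-0.003), np.float64(-0.041), 1193)]}
```

Run:
```python
from plan import *
from lipm import nuts
from workcell import *
import cv2
f0=get_obs()["wrist_force"]*0+[0,0,-1.3]
def mv(y,z,a,v=.06):
    p,q=P(tr(y,z),PS,a);bot.servo_line(p,q,velocity=v);o=get_obs();df=o["wrist_force"]-f0;print(y,round(z,4),round(a,1),df.round(1));return np.linalg.norm(df)<22
W=[(y,.0088,6) for y in(-.02,-.035,-.05,-.06,-.068,-.075,-.081)]
for t in(.002,.008,.014,.02): W.append((-.083-t,.0095+t,-np.degrees(np.arcsin(max(0,t-.004)/.088))))
for w in W:
    if not mv(*w): print("stop");break
fr={n:vision.read_camera(n)["frame"] for n in("scene","side")}
print(get_obs()["time_s"],nuts(fr))
d=fr["scene"][220:400,160:310];e=fr["side"][240:450,270:410]
rs=lambda a:cv2.resize(a,(400,560),interpolation=cv2.INTER_CUBIC)
cv2.imwrite("pics/t3.png",np.hstack([rs(d),rs(e)])[:,:,::-1])
```

```text
-0.02 0.0088 6 [ 0.1 -0.3  0.4]
-0.035 0.0088 6 [ 0.7  1.  -0.9]
-0.05 0.0088 6 [ 0.2 -0.3 -0.3]
-0.06 0.0088 6 [-0.4  0.2 -0.3]
-0.068 0.0088 6 [-1.   0.3 -0.3]
-0.075 0.0088 6 [ 0.1  0.  -0.5]
-0.081 0.0088 6 [ 0.4 -0.3 -1.1]
-0.085 0.0115 -0.0 [-0.5 -0.7 -0.8]
-0.091 0.0175 -2.6 [-0.4 -0.4 -0.4]
-0.097 0.0235 -6.5 [1.1 0.2 0.1]
-0.10300000000000001 0.0295 -10.5 [ 0.7 -0.1 -0.9]
32.8417 {'scene': [(np.float64(0.005), np.float64(-0.018), 111), (np.float64(-0.032), np.float64(-0.057), 92), (np.float64(-0.028), np.float64(-0.089), 216), (np.float64(0.016), np.float64(-0.082), 129)], 'side': [(np.float64(0.06), np.float64(0.075), 42), (np.float64(0.013), np.float64(-0.017), 243), (np.float64(-0.002), np.float64(-0.074), 912)]}
```

View pics/t3.png

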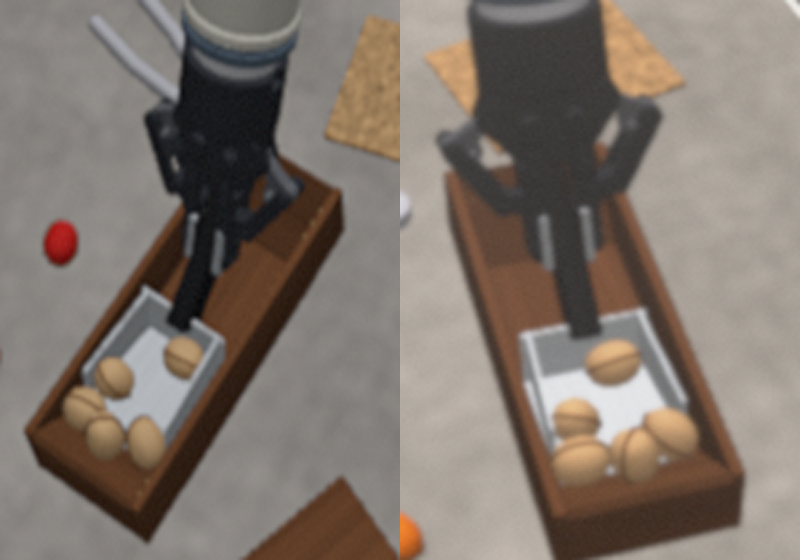

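Two nuts are inside the scoop and three sit at the lip on the end board. Climbing and tipping back now.

Run:
```python
from plan import *
from lipm import nuts
from workcell import *
import cv2
f0=np.array([0,0,-1.3])
def mv(y,z,a,v=.06):
    p,q=P(tr(y,z),PS,a);bot.servo_line(p,q,velocity=v);o=get_obs();df=o["wrist_force"]-f0;print(y,round(z,4),round(a,1),df.round(1));return np.linalg.norm(df)<22
for w in [(-.108,.0345,-14),(-.113,.0395,-18),(-.117,.0455,-23),(-.116,.056,-28),(-.113,.08,-30),(-.1,.2,-30,.12)]:
    if not mv(*w): print("stop");break
bot.dwell(.3);o=get_obs();print(o["time_s"],o["gripper_width"],o["wrist_force"])
fr={n:vision.read_camera(n)["frame"] for n in("scene","side")};np.savez("up.npz",a=fr["scene"],b=fr["side"])
for n,f in fr.items():
    k=cv2.inRange(cv2.cvtColor(f,cv2.COLOR_RGB2HSV),(8,60,120),(25,160,255));N,_,st,ce=cv2.connectedComponentsWithStats(k)
    print(n,[(*ce[i].round().astype(int),int(st[i,4])) for i in range(1,N) if st[i,4]>25 and 150<ce[i][0]<420 and 170<ce[i][1]<440])
```

```text
-0.108 0.0345 -14 [-0.6  0.3  0.3]
-0.113 0.0395 -18 [ 0.6 -0.1 -0.4]
-0.117 0.0455 -23 [0.2 0.4 0.3]
-0.116 0.056 -28 [-0.4  0.4 -0.6]
-0.113 0.08 -30 [-0.6  0.1 -0.6]
-0.1 0.2 -30 [-0.   0.5 -0.7]
35.8667 0.016796467023918602 [-0.98852112  0.01693442 -2.21283642]
scene [(np.int64(320), np.int64(252), 2748), (np.int64(206), np.int64(301), 643)]
side [(np.int64(389), np.int64(192), 105), (np.int64(349), np.int64(266), 821), (np.int64(300), np.int64(275), 922), (np.int64(300), np.int64(346), 234), (np.int64(343), np.int64(323), 1051), (np.int64(312), np.int64(360), 173), (np.int64(373), np.int64(378), 198), (np.int64(344), np.int64(382), 1412)]
```

About 5 nuts in the scoop (one 643 px blob, none left in the tray). Carrying and pouring.

Run:
```python
from plan import *
from workcell import *
import cv2
ps=-.8;c=np.array([.513,.291,0]);d=np.array([np.cos(ps),np.sin(ps),0])
def mv(lip,psi,a,v): p,q=P(list(lip),psi,a);bot.servo_line(p,q,velocity=v)
b=lambda back,z:c-back*d+[0,0,z]
mv([.53,-.1,.2],-1.25,-28,.2)
mv([.53,.1,.19],-1.0,-26,.2)
mv(b(.03,.17),ps,-24,.2)
mv(b(.028,.10),ps,-8,.12)
f0=get_obs()["wrist_force"];print(get_obs()["time_s"])
for a in(0,6,12,18,24,30,38,46,54,60): mv(b(.026,.085 if a<10 else .078),ps,a,.05)
bot.dwell(.8);o=get_obs();print(o["time_s"],o["wrist_force"]-f0)
fr={n:vision.read_camera(n)["frame"] for n in("scene","side")};np.savez("pour.npz",a=fr["scene"],b=fr["side"])
for n,f in fr.items():
    k=cv2.inRange(cv2.cvtColor(f,cv2.COLOR_RGB2HSV),(8,60,120),(25,160,255));N,_,st,ce=cv2.connectedComponentsWithStats(k)
    print(n,[(*ce[i].round().astype(int).tolist(),int(st[i,4])) for i in range(1,N) if st[i,4]>25 and 150<ce[i][0]<450 and 100<ce[i][1]<440])
```

```text
40.125
45.7333 [-0.24549064  0.28581788  1.34864492]
scene [(377, 164, 331), (425, 231, 55), (320, 252, 2746)]
side [(288, 176, 335), (388, 192, 88), (450, 232, 1963), (323, 267, 3090), (359, 342, 245), (292, 322, 72), (345, 360, 459), (333, 407, 225)]
```

Run:
```python
from plan import *
from workcell import *
import cv2
ps=-.8;c=np.array([.513,.291,0]);d=np.array([np.cos(ps),np.sin(ps),0])
def mv(lip,psi,a,v): p,q=P(list(lip),psi,a);bot.servo_line(p,q,velocity=v)
mv(c-.026*d+[0,0,.11],ps,55,.08); mv(c-.03*d+[0,0,.18],ps,10,.12)
ps=-1.1475;d=np.array([np.cos(ps),np.sin(ps),0]);L=np.array([.547,.001,0])+.045*d
mv(L+[0,0,.12],ps,0,.2);bot.dwell(.2);f0=get_obs()["wrist_force"]
mv(L+[0,0,.02],ps,0,.12);z=.02
while z>-.001:
    z-=.0015;mv(L+[0,0,z],ps,0,.04);o=get_obs();df=o["wrist_force"]-f0
    if df[2]>2:break
print(z,df.round(1),o["ft_torque"].round(2),o["time_s"])
hand.move_gripper(.05);bot.dwell(.2)
p=np.array(get_obs()["position"]);q=get_obs()["orientation"];zt=R.from_quat(q).as_matrix()[:,2]
bot.servo_line(list(p-.06*zt),velocity=.1)
bot.servo_line(list(p-.06*zt+[0,0,.15]),velocity=.2)
p=np.array(get_obs()["position"])
bot.servo_line([.38,-.02,.36],velocity=.2)
o=get_obs();print(o["time_s"],o["position"])
fr={n:vision.read_camera(n)["frame"] for n in("scene","side")}
rs=lambda a:cv2.resize(a,(400,560),interpolation=cv2.INTER_CUBIC)
cv2.imwrite("pics/fin.png",np.hstack([rs(fr["scene"][110:410,190:410]),rs(fr["side"][140:440,230:450])])[:,:,::-1])
```

```text
0.005000000000000001 [-1.2  1.3  4.7] [-0.26 -0.   -0.06] 53.025
56.3417 [ 0.38036593 -0.01971672  0.35954688]
```

View pics/fin.png

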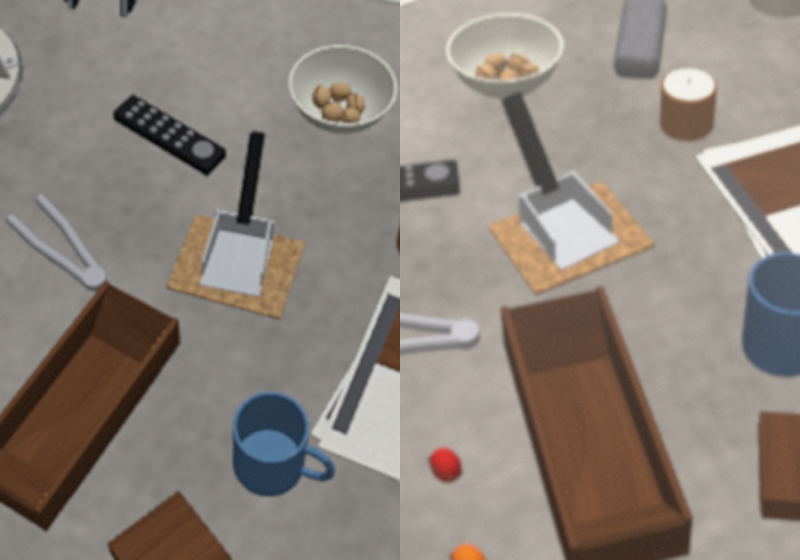

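All five nuts are in the bowl, the tray is empty, and the scoop stands flat mid-mat at about (237,255) with the arm clear.

```bash
python3 -c "
from workcell import *
print(hand_in())"
```

```text
the job is handed in; nothing more can be done
None
```

The job is handed in: all five walnuts went from the tray into the bowl with none spilled, and the scoop stands released in the middle of the mat, at about 56 s of the 72 s allowed. The first two scooping tries dug into the tray floor (up to 37 N at the wrist), so I regrasped the scoop once, and the last pictures show the things in view where they were.

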